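Lightly clamp a brittle wax bangle in the jeweller's carving vise

TASK

Pull the red locking plug out of the carving vise and leave it in the small wooden tray, then slide the vise's jaw up and gently close it until the wax bangle is lightly but securely held between the jaw and the sprung pad, and leave it so. The wax is brittle: squeeze it with about 3 newtons, never touch it with the robot, and leave the other things on the bench where they are.

Things in the scene. Friction and masses are not known exactly. Their poses are not given: they have to be found in the camera images.
- vise: Fixed wooden bed of the carving vise, 150 mm (its x, -50 to +100) by 300 mm (its y, -150 to +150), 30 mm high. Origin on the bench surface under the middle of the jaw track, z up. From its +y end to its -y end it carries the sliding jaw, the wax bangle lying loose on the bed, and the pad head: a dark steel block, 70 (x) by 25 (y) by 45 mm, with a sprung cork pad facing +y.
- pad_zone (a point): Middle of the zone where the pad's cork face (60 mm wide) may be, 20 mm above the bed, at y = -98.5 mm in the vise's frame. The head is set differently each time, unreported: the face lies up to 12 mm either way in y, to be found by touch. The pad gives along -y: it starts at 0.5 N, takes 1 N more per mm, and stops hard after 6 mm.
- socket (a point): Mouth of the plug's socket, a 15 mm square hole 24 mm deep in the bed's top, at (70, 27, 30) mm in the vise's frame; axes as the vise.
- carriage: Sliding jaw: steel block 80 (x) by 25 (y) by 45 mm above the bed, cork face to -y, blue back to +y; its low tongue (14 mm high, out to x = 88 mm) is blocked by the plug. Origin: foot of the cork face, middle; axes as the vise. Cork face starts at y = +35 mm in the vise's frame. Once the plug is out it slides along -y, up to 105 mm, with about 6 N drag, and stays where left.
- jaw_back (a point): Middle of the jaw's blue back face, 30 mm above the bed (60 mm above the bench), 25 mm in +y from the cork face. Push here towards the vise's -y; the bed behind it is clear for 90 mm at the start.
- plug: Red locking plug, loose, 48 to 78 g, upright in the socket, its foot 24 mm below the bed's top: square steel shank 14 mm wide, 46 mm long, topped by a round red knob 26 mm in diameter, 30 mm high. Origin: centre of the foot; z up. A sprung catch lets go with a snap at a straight upward pull of about 5 to 15 N. Grip the knob from above; lift 30 mm to clear.
- knob (a point): Centre of the plug's red knob, 61 mm above the plug's foot on its axis (67 mm above the bench as found).
- wax: Brittle dark-green wax bangle, a flat ring of 60 mm outer and 44 mm inner diameter, 14 mm high, 28 to 56 g, lying loose on the bed between jaw and pad, a little off the middle. Origin: centre of its underside; z up. The jaw pushes it along the bed to the pad. It cracks when squeezed with more than 8 N.
- tray: Small dark wooden tray, fixed to the bench, 130 by 130 mm outside, 22 mm high, walls and floor 6 mm. It stands left or right of the vise. Origin: centre of its underside. The plug may stand or lie in it.
- steel_block: Bystander: steel bench block 80 by 80 by 22 mm on the vise's other side; origin under its centre.
- brass_bangle: Bystander: brass bangle 62 mm in diameter, 12 mm high, on the bench beyond the vise; origin under its centre.
- loupe: Bystander: black loupe, 32 mm in diameter, 22 mm high, with a steel tail, on the bench beyond the vise; origin under the lens.
- hammer: Bystander: hammer 220 mm long lying on the bench on the robot's side of the vise; origin under its middle.
- bottle: Bystander: amber bottle 44 mm in diameter, 90 mm high, at the back; origin under its centre.
- file_cup: Bystander: steel cup of files, 72 mm in diameter, 165 mm high with the files, at the back; origin under its centre.
- mandrel: Bystander: steel ring mandrel standing on a round foot 68 mm in diameter, 190 mm high, at the back; origin under its centre.
Mind the look-alikes: they are no part of the job. There is more than one size of the tray; the one meant has the size given above.

How it is judged:
By the outcome, as a careful person would: the job done as asked, in the order asked, and still so for the second after the job is handed in, with the robot touching nothing.
It also fails if it takes over 72 s, if anything falls off the work surface, if the arm or the gripper's body presses on something with over 40 N, if the wrist force passes 120 N, or if a joint passes its speed limit or range.

ROBOT

A 7-joint arm with a two-finger parallel gripper is mounted at the origin on the work surface. World frame = base frame: x ahead of the robot, y to its left, z up, the work surface at z = 0. Lengths are in m, angles in rad, forces in N, time in s.
With the tool pointing down it reaches from about 0.425 to 0.95 m from the base axis. Payload 16.7 kg.
Tool frame: the origin (TCP) lies midway between the tips of the shut fingers; the grasp point (between the pads) lies 19 mm behind it (bot.hold_point_z is the distance from the TCP to the grasp point, in m); z points along the fingers, x is the direction in which the jaws open and shut, and the axes are right-handed (so a half turn about z gives the same grasp; the last joint's range is limited). The gripper opens to 94 mm and grips with 3 to 60 N. Pads are 16 mm wide; open, the fingers measure 119 mm over their backs; the gripper's body (75 mm by 177 mm) begins 78 mm behind the grasp point.
Start: joints at [1.125, 0.426, 0.074, 1.606, -0.034, 1.111, -0.067], TCP at [0.197, -0.646, 0.205] pointing down, gripper open.
Joint ranges: [-2.85, 2.85], [-0.5, 2.14], [-1.23, 1.37], [0.21, 2.46], [-1.02, 4.16], [0.16, 2.05], [-2.73, 2.73]. Speed limits (rad/s): [1.89, 1.89, 2.39, 2.39, 3.01, 3.01, 3.01].

INTERFACE

Orientations are given as a rotation vector (axis times angle).
In Python, from station import bot gives the robot as it stands.
- The arm moves only by the tool jog_arm, never from a script. Its argument "moves" is a list of rows, each a list of 3 entries, a list of its own where there are three numbers: the turn, a rotation vector about the world's x, y, z scaled (see below), then the shift along the world's x, y, z scaled (see below), then the closure, from -1 (fully open) to 1 (shut). A call has 1 to 12 rows; each row shifts and turns the commanded pose from where the row before left it; what a row does not reach is not made up. The controller multiplies each number of a shift by 0.075 m and each number of a turn by 360 degrees. A row lasts 1/8 s, in which the tool goes at most 62.5 mm and 10.7 degrees, less where a joint would pass 70% of its speed; a pose out of reach is approached as far as the arm can. A call with a number of a shift or a turn outside -1 to 1 is refused whole. A call with a gripper value outside its range is refused whole. The fingers move at their own pace and stop on an object; "grip_force" is the grip in N (left out, the last holds). Time passes only in rows, so rows that do not move let the fingers close. It gives the time, the measured TCP pose, the force and the opening at its end, in the units of the state.
- bot.get_obs(): the state, without advancing time (a new reading comes with each control period).
- bot.camera(name): name is "scene" or "top" or "wrist"; returns a dict with "pixels" (480x640x3 uint8, blue, green, red), "camera_matrix" (3x3 intrinsics, pixels), "position" and "rotation" of the camera in the world; the wrist camera has in their place "T_tool_cam" (4x4, takes a point from camera to tool coordinates, whose origin is the TCP and whose axes are the tool frame's). Camera axes: x right, y up, looking along -z (the intrinsics and any distortion apply to the point x, -y, -z); pixel columns grow to the right and rows downward; lengths in m; the calibration is good to about 2 mm. A picture is of the moment at which its call begins: read the wrist's pose just before it. There is no depth.
- bot.hand_in(): hands the job in, once; it reports no verdict.
The state is a dict: "time_s": time; "joints": joint angles; "joint_vel": joint speeds; "joint_torque": joint torques, N m; "eef_pos": TCP position; "ee_rot": TCP orientation; "contact_force": force on the tool from outside, world axes, zero at the start; "wrist_torque": the same for the moment, N m; "gripper_width": finger opening in m.
Only numpy, scipy, OpenCV 4.12 (cv2) and the standard library are available. Lean on these libraries where they do the work, as an engineer would, in place of code of your own. Each camera call takes 0.05 s, during which the arm holds its last target. There are 200 camera calls.

## Working session

There is one attempt and no reset: what is moved stays moved. The work goes in short steps, Python scripts to look and compute and a tool call to move; the robot and the scene stay as the last step left them, time stands still between calls to the robot, and variables do not carry over. Pictures are saved under pics/ and viewed, about 8 in all and at most 12, crops included, and the job is handed in when it is done.

Besides the shell and the picture viewer there is one more tool, called in YAML: its name, and indented under it one key for each argument. jog_arm: Moves the arm, as the interface text tells. Shifts and turns lie within -1 to 1; 1 stands for 0.075 m of shift or 360 degrees of turn. Its arguments: {"type":"object","properties":{"moves":{"type":"array","items":{"type":"array"}},"grip_force":{"type":"number"}},"required":["moves"]}

```bash
ls; mkdir -p pics
cat > h.py <<'E'
import numpy as np, cv2
from station import bot
def snap(n,f):
    o=bot.get_obs(); c=bot.camera(n); cv2.imwrite('pics/'+f,c['pixels']); return o,c
def ray(c,u,v,o=None):
    K=np.array(c['camera_matrix']); d=np.linalg.inv(K)@[u,v,1]; d=d*[1,-1,-1]
    if 'position' in c: R=np.array(c['rotation']); p=np.array(c['position'])
    else:
        T=np.array(c['T_tool_cam']); Rt=cv2.Rodrigues(np.array(o['ee_rot'],float))[0]
        R=Rt@T[:3,:3]; p=Rt@T[:3,3]+o['eef_pos']
    return p,R@d
def onz(c,u,v,z,o=None):
    p,d=ray(c,u,v,o); return p+d*(z-p[2])/d[2]
def proj(c,P,o=None):
    p,_=ray(c,0,0,o)
    if 'position' in c: R=np.array(c['rotation'])
    else: R=cv2.Rodrigues(np.array(o['ee_rot'],float))[0]@np.array(c['T_tool_cam'])[:3,:3]
    q=R.T@(np.array(P)-p); q=q*[1,-1,-1]; q=np.array(c['camera_matrix'])@q; return q[:2]/q[2]
E
python3 - <<'E'
from h import *
o,c=snap('top','top0.png'); print({k:np.round(v,3) for k,v in o.items()})
for k in c:
    if k!='pixels': print(k,np.array(c[k]).tolist() if not isinstance(c[k],dict) else c[k])
o,c=snap('scene','scene0.png'); print(c['position'],c['rotation'])
E
```

```text
pics
{'time_s': np.float64(0.0), 'joints': array([ 1.126,  0.427,  0.074,  1.607, -0.034,  1.111, -0.067]), 'joint_vel': array([ 0.001, -0.001,  0.001,  0.001,  0.003,  0.   ,  0.002]), 'joint_torque': array([ 0.0000e+00, -9.3583e+01,  3.6660e+00, -4.5420e+01, -4.9000e-02,
        2.0000e-02,  0.0000e+00]), 'eef_pos': array([ 0.197, -0.645,  0.205]), 'ee_rot': array([-2.524e+00,  1.869e+00,  2.000e-03]), 'contact_force': array([-0.165, -0.915,  0.209]), 'wrist_torque': array([ 0.033, -0.041,  0.051]), 'gripper_width': np.float64(0.094)}
camera_matrix [[467.8093230989657, 0.0, 316.27221798829413], [0.0, 467.8093230989657, 242.75369795150226], [0.0, 0.0, 1.0]]
position [0.40851034913711254, -0.08171239666037819, 1.1243076865995056]
rotation [0.08253649024603724, -0.1171090730469019, -1.5879616393641316]
[ 0.87001191 -0.60321656  0.89397639] [0.62503884 0.17865058 0.50363258]
```

View pics/top0.png

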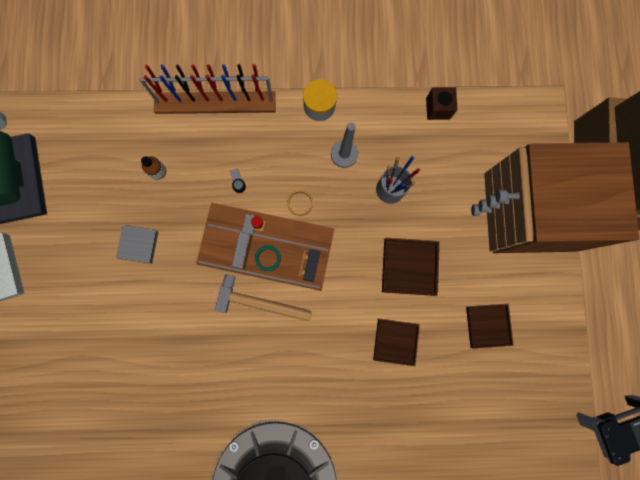

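View pics/scene0.png

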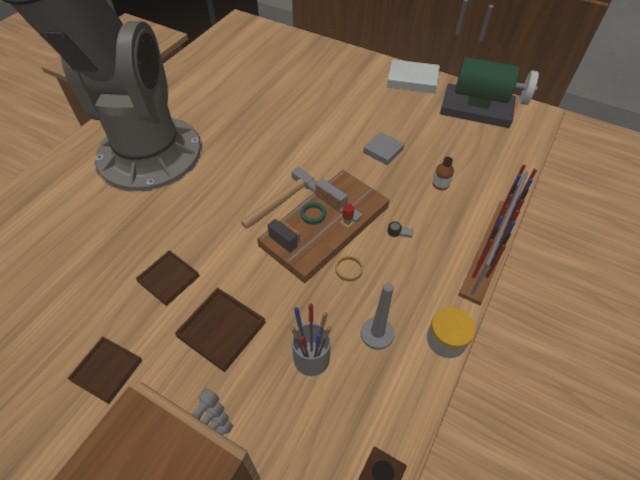

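```bash
sed -i "s/R=np.array(c\['rotation'\])/R=cv2.Rodrigues(np.array(c['rotation'],float))[0]/" h.py
python3 - <<'E'
from h import *
c=bot.camera('top'); im=c['pixels']; hsv=cv2.cvtColor(im,cv2.COLOR_BGR2HSV)
for n,p,z in [('c1',(212,205),.03),('c2',(334,228),.03),('c3',(322,289),.03),('c4',(197,264),.03),('tray',(410.5,266.5),.022),('trayTL',(385,239),.022),('trayTR',(438,240),.022),('trayBR',(438,295),.022),('hammer',(225,295),.025),('loupe',(238,185),.02),('bras',(300,203),.012)]:
    print(n,onz(c,*p,z).round(3))
red=((hsv[...,0]<8)|(hsv[...,0]>172))&(hsv[...,1]>150)&(hsv[...,2]>80)
red[:, :200]=0; red[:,300:]=0; red[:200]=0; red[245:]=0
m=cv2.moments(red.astype(np.uint8),True); u,v=m['m10']/m['m00'],m['m01']/m['m00']; print('knob',m['m00'],u,v,onz(c,u,v,.072).round(4))
o=bot.get_obs(); w=bot.camera('wrist'); print(w['T_tool_cam'],w['camera_matrix'])
x=cv2.resize(im[190:310,180:350],None,fx=4.5,fy=4.5,interpolation=cv2.INTER_CUBIC); cv2.imwrite('pics/crop0.png',x)
E
```

```text
c1 [0.643 0.138 0.03 ]
c2 [ 0.582 -0.15   0.03 ]
c3 [ 0.439 -0.118  0.03 ]
c4 [0.503 0.172 0.03 ]
tray [ 0.488 -0.33   0.022]
trayTL [ 0.555 -0.272  0.022]
trayTR [ 0.55  -0.399  0.022]
trayBR [ 0.42  -0.392  0.022]
hammer [0.43  0.108 0.025]
loupe [0.693 0.078 0.02 ]
bras [ 0.648 -0.07   0.012]
knob 102.0 256.37254901960785 221.37254901960785 [0.5939 0.029  0.072 ]
[[ 9.99999895e-01 -4.22168739e-04 -1.80474313e-04 -1.54570103e-03]
 [-4.54747400e-04 -9.64895510e-01 -2.62633675e-01 -7.66267406e-02]
 [-6.32631272e-05  2.62633729e-01 -9.64895601e-01 -1.79805462e-01]
 [ 0.00000000e+00  0.00000000e+00  0.00000000e+00  1.00000000e+00]] [[402.26425939   0.         321.84258846]
 [  0.         402.26425939 243.41829699]
 [  0.           0.           1.        ]]
```

View pics/crop0.png

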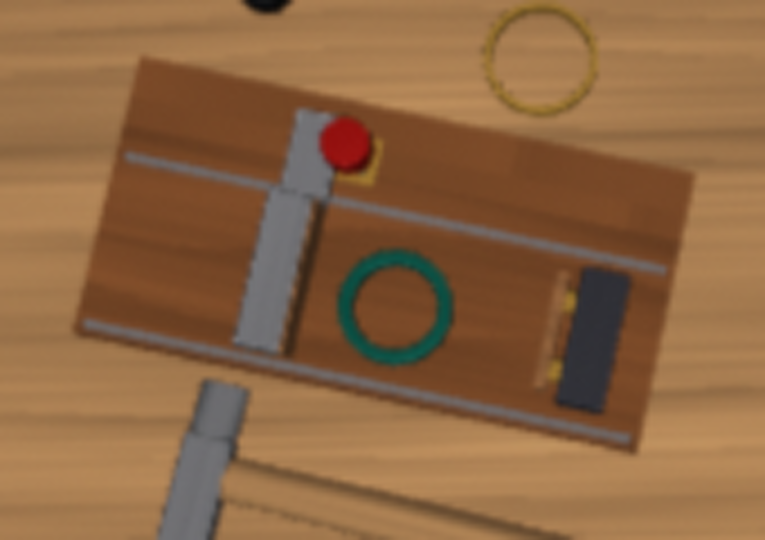

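The crop shows the knob near (346,143), the wax ring at (395,307) and the pad head on the right. The 130 mm tray is the large one. Everything agrees with the given sizes to about 3 mm, so I'll approach now.

jog_arm:
  moves:
    - [[0,0,-0.027],[0.4,0.68,0],-1]
    - [[0,0,-0.027],[0.4,0.68,0],-1]
    - [[0,0,-0.027],[0.4,0.68,0],-1]
    - [[0,0,0],[0.4,0.68,0],-1]
    - [[0,0,0],[0.4,0.68,0],-1]
    - [[0,0,0],[0.4,0.68,0],-1]
    - [[0,0,0],[0.4,0.68,0],-1]
    - [[0,0,0],[0.4,0.68,0],-1]
    - [[0,0,0],[0.4,0.68,0],-1]
    - [[0,0,0],[0.4,0.68,0],-1]
    - [[0,0,0],[0.4,0.68,0],-1]
    - [[0,0,0],[0.4,0.68,0],-1]

```text
time_s: 1.7
eef_pos: [0.5574, -0.0322, 0.2056]
ee_rot: [-1.973, 2.445, -0.0]
contact_force: [0.7, -0.8, -0.1]
gripper_width: 0.0939
```

jog_arm:
  moves:
    - [[0,0,0],[0.24,0.4,0],-1]
    - [[0,0,0],[0.24,0.4,0],-1]
    - [[0,0,0],[0,0,0],-1]
    - [[0,0,0],[0,0,0],-1]

```text
time_s: 2.2
eef_pos: [0.5923, 0.0255, 0.2052]
ee_rot: [1.973, -2.444, -0.0]
contact_force: [-0.8, -1.0, -0.4]
gripper_width: 0.0939
```

Run:
```python
from h import *
o,c=snap('wrist','w1.png'); print(o['eef_pos'],o['ee_rot'],o['contact_force'])
im=c['pixels']; hsv=cv2.cvtColor(im,cv2.COLOR_BGR2HSV)
red=((hsv[...,0]<8)|(hsv[...,0]>172))&(hsv[...,1]>150)&(hsv[...,2]>60)
n,l,s,ce=cv2.connectedComponentsWithStats(red.astype(np.uint8))
for i in np.argsort(-s[1:,4])[:3]+1: print(s[i],ce[i],onz(c,*ce[i],.082,o).round(4))
```

```text
[0.59227108 0.02554941 0.2051936 ] [ 1.97255893e+00 -2.44425318e+00 -2.06582040e-04] [-0.81398497 -1.01004279 -0.44757046]
[300 212  32  38 968] [315.40495868 231.07644628] [0.5968 0.0311 0.082 ]
```

View pics/w1.png

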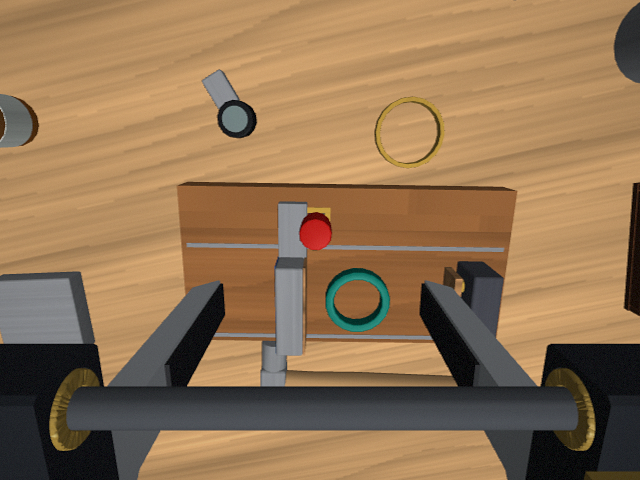

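jog_arm:
  moves:
    - [[0,0,0],[0.03,0.06,-0.4],-1]
    - [[0,0,0],[0,0,-0.4],-1]
    - [[0,0,0],[0,0,-0.4],-1]
    - [[0,0,0],[0,0,-0.4],-1]
    - [[0,0,0],[0,0,-0.44],-1]
    - [[0,0,0],[0,0,0],-1]
    - [[0,0,0],[0,0,0],1]
    - [[0,0,0],[0,0,0],1]
    - [[0,0,0],[0,0,0],1]
    - [[0,0,0],[0,0,0],1]
    - [[0,0,0],[0,0,0],1]
    - [[0,0,0],[0,0,0],1]
  grip_force: 35

```text
time_s: 3.75
eef_pos: [0.5949, 0.0307, 0.0525]
ee_rot: [-1.973, 2.444, 0.0]
contact_force: [0.0, 0.2, 0.7]
gripper_width: 0.0375
```

Run:
```python
from h import *
o=bot.get_obs(); print({k:np.round(o[k],4) for k in ('eef_pos','contact_force','wrist_torque','gripper_width')})
```

```text
{'eef_pos': array([0.5949, 0.0307, 0.0525]), 'contact_force': array([0.0262, 0.1796, 0.6775]), 'wrist_torque': array([0.0402, 0.0498, 0.0519]), 'gripper_width': np.float64(0.0375)}
```

Still closing.

jog_arm:
  moves:
    - [[0,0,0],[0,0,0],1]
    - [[0,0,0],[0,0,0],1]
    - [[0,0,0],[0,0,0],1]
    - [[0,0,0],[0,0,0],1]

```text
time_s: 4.25
eef_pos: [0.5949, 0.0306, 0.0525]
ee_rot: [-1.973, 2.444, 0.0]
contact_force: [0.4, -0.7, -0.6]
gripper_width: 0.0254
```

jog_arm:
  moves:
    - [[0,0,0],[0,0,0.04],1]
    - [[0,0,0],[0,0,0.04],1]
    - [[0,0,0],[0,0,0.04],1]
    - [[0,0,0],[0,0,0.04],1]
    - [[0,0,0],[0,0,0],1]

```text
time_s: 4.88
eef_pos: [0.5949, 0.0307, 0.065]
ee_rot: [-1.973, 2.444, -0.0]
contact_force: [-4.5, 0.5, 3.4]
gripper_width: 0.025
```

jog_arm:
  moves:
    - [[0,0,0],[0,0,0.1],1]
    - [[0,0,0],[0,0,0.1],1]
    - [[0,0,0],[0,0,0.1],1]
    - [[0,0,0],[0,0,0.1],1]
    - [[0,0,0],[0,0,0.4],1]
    - [[0,0,0],[0,0,0.4],1]
    - [[0,0,0],[0,0,0.4],1]
    - [[0,0,0],[0,0,0],1]
    - [[0,0,0],[0,0,0],1]

```text
time_s: 6.0
eef_pos: [0.5946, 0.0305, 0.1841]
ee_rot: [1.973, -2.444, -0.0]
contact_force: [0.2, 0.8, -0.3]
gripper_width: 0.0255
```

Run:
```python
from h import *
o,c=snap('wrist','w2.png'); print({k:np.round(o[k],4) for k in ('eef_pos','contact_force','wrist_torque','gripper_width')})
```

```text
{'eef_pos': array([0.5946, 0.0305, 0.1841]), 'contact_force': array([ 0.1717,  0.8462, -0.2826]), 'wrist_torque': array([ 0.0461, -0.0201, -0.0405]), 'gripper_width': np.float64(0.0255)}
```

View pics/w2.png

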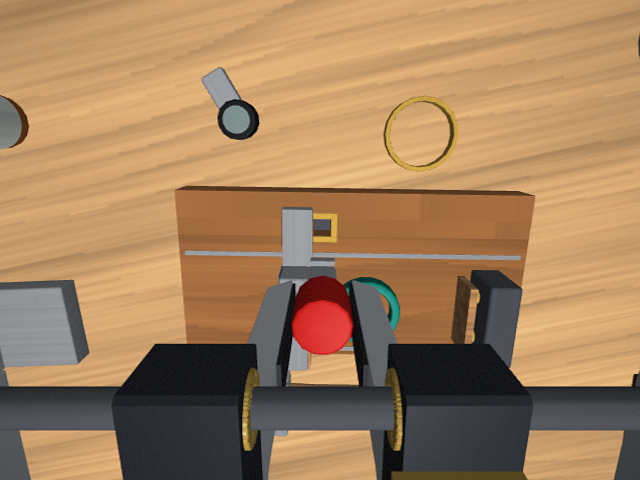

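jog_arm:
  moves:
    - [[0,0,0],[-0.18,-0.6,0],1]
    - [[0,0,0],[-0.18,-0.6,0],1]
    - [[0,0,0],[-0.18,-0.6,0],1]
    - [[0,0,0],[-0.18,-0.6,0],1]
    - [[0,0,0],[-0.18,-0.6,0],1]
    - [[0,0,0],[-0.18,-0.6,0],1]
    - [[0,0,0],[-0.18,-0.6,0],1]
    - [[0,0,0],[-0.18,-0.6,0],1]
    - [[0,0,0],[0,0,0],1]
    - [[0,0,0],[0,0,-0.6],1]
    - [[0,0,0],[0,0,-0.6],1]
    - [[0,0,0],[0,0,0],1]

```text
time_s: 7.55
eef_pos: [0.485, -0.3273, 0.0913]
ee_rot: [1.973, -2.442, -0.01]
contact_force: [-1.0, 0.1, 0.1]
gripper_width: 0.0257
```

Run:
```python
from h import *
o,c=snap('wrist','w3.png'); print({k:np.round(o[k],4) for k in ('eef_pos','contact_force','wrist_torque','gripper_width')})
```

```text
{'eef_pos': array([ 0.485 , -0.3273,  0.0913]), 'contact_force': array([-0.9751,  0.1221,  0.0847]), 'wrist_torque': array([ 0.0487,  0.0305, -0.0402]), 'gripper_width': np.float64(0.0257)}
```

View pics/w3.png

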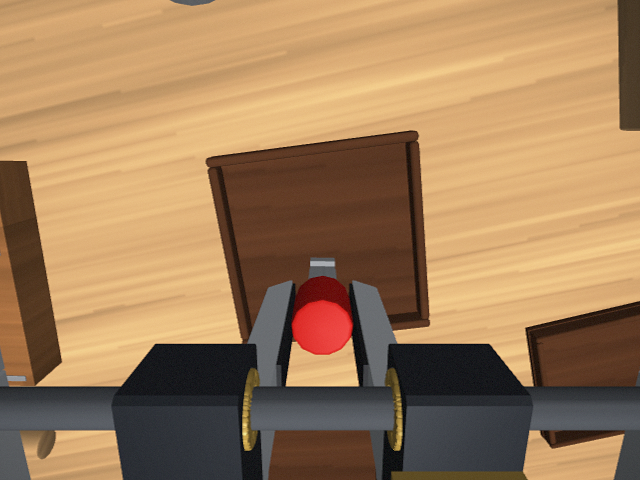

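jog_arm:
  moves:
    - [[0,0,0],[0,0,-0.2],1]
    - [[0,0,0],[0,0,-0.2],1]
    - [[0,0,0],[0,0,-0.05],1]
    - [[0,0,0],[0,0,-0.03],1]
    - [[0,0,0],[0,0,0],1]

```text
time_s: 8.22
eef_pos: [0.487, -0.3295, 0.0586]
ee_rot: [-1.973, 2.445, -0.0]
contact_force: [0.6, -0.0, -1.2]
gripper_width: 0.0252
```

jog_arm:
  moves:
    - [[0,0,0],[0,0,-0.03],1]
    - [[0,0,0],[0,0,0],1]

```text
time_s: 8.48
eef_pos: [0.4869, -0.3294, 0.0563]
ee_rot: [-1.973, 2.444, -0.0]
contact_force: [0.8, 0.5, 0.3]
gripper_width: 0.0256
```

jog_arm:
  moves:
    - [[0,0,0],[0,0,-0.02],1]
    - [[0,0,0],[0,0,0],1]

```text
time_s: 8.72
eef_pos: [0.4868, -0.3293, 0.0546]
ee_rot: [1.973, -2.444, -0.0]
contact_force: [0.2, -0.3, -0.2]
gripper_width: 0.0251
```

jog_arm:
  moves:
    - [[0,0,0],[0,0,-0.015],1]
    - [[0,0,0],[0,0,-0.01],1]
    - [[0,0,0],[0,0,0],1]

```text
time_s: 9.1
eef_pos: [0.4868, -0.3293, 0.0528]
ee_rot: [1.973, -2.444, -0.0]
contact_force: [-0.2, -0.9, 0.1]
gripper_width: 0.0254
```

jog_arm:
  moves:
    - [[0,0,0],[0,0,-0.012],1]
    - [[0,0,0],[0,0,0],1]

```text
time_s: 9.35
eef_pos: [0.4871, -0.3295, 0.0524]
ee_rot: [-1.973, 2.444, -0.001]
contact_force: [-1.4, 0.9, 6.4]
gripper_width: 0.0255
```

Contact (6 N). Open and retreat straight up.

jog_arm:
  moves:
    - [[0,0,0],[0,0,0],-1]
    - [[0,0,0],[0,0,0],-1]
    - [[0,0,0],[0,0,0],-1]
    - [[0,0,0],[0,0,0],-1]
    - [[0,0,0],[0,0,0],-1]
    - [[0,0,0],[0,0,0.2],-1]
    - [[0,0,0],[0,0,0.4],-1]
    - [[0,0,0],[0,0,0.6],-1]
    - [[0,0,0],[0,0,0.6],-1]
    - [[0,0,0],[0,0,0],-1]

```text
time_s: 10.6
eef_pos: [0.4886, -0.3304, 0.1916]
ee_rot: [-1.971, 2.443, -0.01]
contact_force: [0.4, -0.3, -0.6]
gripper_width: 0.0939
```

Run:
```python
from h import *
c=bot.camera('top'); 
t=c['pixels']; cv2.imwrite('pics/t4.png',np.hstack([cv2.resize(t[190:300,180:340],None,fx=2.5,fy=2.5,interpolation=2),cv2.resize(t[190:300,340:500],None,fx=2.5,fy=2.5,interpolation=2)]))
o,c=snap('wrist','w4.png'); print({k:np.round(o[k],4) for k in ('eef_pos','contact_force','gripper_width')})
```

```text
{'eef_pos': array([ 0.4876, -0.3298,  0.1893]), 'contact_force': array([-0.7526, -0.1898, -0.9841]), 'gripper_width': np.float64(0.0941)}
```

View pics/w4.png

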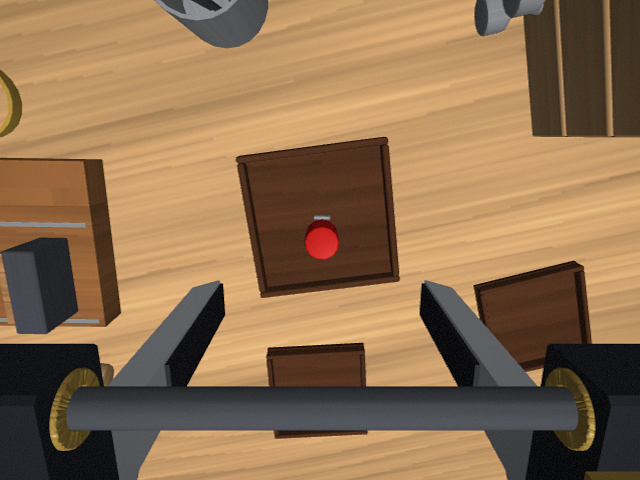

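Run:
```python
from h import *
o={'eef_pos':np.array([.5946,.0305,.1841]),'ee_rot':np.array([1.973,-2.444,0])}
c=bot.camera('wrist')
im=cv2.imread('pics/w2.png'); g=cv2.cvtColor(im,cv2.COLOR_BGR2GRAY)
P=lambda u,v,z:onz(c,u,v,z,o)
A,B=P(177,189,.03),P(534,196,.03); d=A-B; print('edge',A.round(4),B.round(4),np.linalg.norm(d),np.degrees(np.arctan2(-d[0],d[1])))
A2,B2=P(185,253,.03),P(519,258,.03); d2=A2-B2; print('rail',np.degrees(np.arctan2(-d2[0],d2[1])))
t=np.arctan2(-d[0],d[1]); yv=np.array([-np.sin(t),np.cos(t),0]); xv=np.array([np.cos(t),np.sin(t),0])
O=(A+B)/2-.1*xv; O[2]=0; print('O edge',O)
S=P(325,227,.03); print('socket',S); O2=S-.07*xv-.027*yv; print('O sock',O2, 'O plug',np.array([.5949,.0307,0])-.07*xv-.027*yv)
for n,p in [('padfronttop',(457,277,.07)),('padfronttop lo',(457,277,.06)),('headfronttop',(473,271,.075))]:
    q=P(*p)-O2; print(n,(q@xv).round(4),(q@yv).round(4))
```

```text
edge [0.6512 0.1426 0.03  ] [ 0.5829 -0.1465  0.03  ] 0.2970961615954203 -13.277476306827621
rail -13.054788628762745
O edge [0.51972862 0.02100387 0.        ]
socket [0.59372037 0.02933682 0.03      ]
O sock [0.51939051 0.01913525 0.03      ] O plug [0.52057014 0.02049843 0.        ]
padfronttop 0.0414 -0.0756
padfronttop lo 0.0379 -0.0793
headfronttop 0.0483 -0.0854
```

jog_arm:
  moves:
    - [[0,0,0],[0.08,0.6,0],1]
    - [[0,0,0],[0.08,0.7,0],1]
    - [[0,0,0],[0.08,0.7,0],1]
    - [[0,0,0],[0.08,0.7,0],1]
    - [[0,0,0],[0.08,0.7,0],1]
    - [[0,0,0],[0.08,0.7,0],1]
    - [[0,0,0],[0.08,0.7,0],1]
    - [[0,0,0],[0.08,0.7,0],1]
    - [[0,0,0],[0.05,0.4,0],1]
    - [[0,0,0],[0,0,0],1]
    - [[0,0,0],[0,0,0],1]
    - [[0,0,0],[0,0,0],1]

```text
time_s: 12.25
eef_pos: [0.5385, 0.1119, 0.1866]
ee_rot: [1.971, -2.445, -0.0]
contact_force: [-0.6, 0.0, -0.6]
gripper_width: 0.0001
```

jog_arm:
  moves:
    - [[0,0,-0.0024],[0,0,-0.6],1]
    - [[0,0,0],[0,0,-0.6],1]
    - [[0,0,0],[0,0,-0.5],1]
    - [[0,0,0],[0,0,-0.12],1]
    - [[0,0,0],[0,0,0],1]
    - [[0,0,0],[0,0,0],1]

```text
time_s: 13.0
eef_pos: [0.5396, 0.1132, 0.052]
ee_rot: [-1.953, 2.458, -0.001]
contact_force: [0.5, -0.2, -0.2]
gripper_width: 0.0009
```

jog_arm:
  moves:
    - [[0,0,0],[-0.0136,-0.0584,0],1]
    - [[0,0,0],[-0.0136,-0.0584,0],1]
    - [[0,0,0],[-0.0136,-0.0584,0],1]
    - [[0,0,0],[-0.0136,-0.0584,0],1]
    - [[0,0,0],[-0.006,-0.026,0],1]
    - [[0,0,0],[-0.006,-0.026,0],1]
    - [[0,0,0],[-0.006,-0.026,0],1]
    - [[0,0,0],[-0.006,-0.026,0],1]
    - [[0,0,0],[-0.006,-0.026,0],1]
    - [[0,0,0],[0,0,0],1]

```text
time_s: 14.25
eef_pos: [0.5325, 0.0867, 0.0505]
ee_rot: [-1.955, 2.458, 0.001]
contact_force: [0.3, 4.8, -2.6]
gripper_width: 0.0003
```

```bash
cat >> h.py <<'E'
t=np.radians(-13.1); yv=np.array([-np.sin(t),np.cos(t),0]); xv=np.array([np.cos(t),np.sin(t),0]); O=np.array([.520,.020,0])
def st():
    o=bot.get_obs(); q=o['eef_pos']-O; f=o['contact_force']
    print('t',round(o['time_s'],2),'x %.1f y %.2f z %.1f mm'%(q@xv*1e3,q@yv*1e3,q[2]*1e3),'F x %.2f y %.2f z %.2f'%(f@xv,f@yv,f[2]),'T',np.round(o['wrist_torque'],3))
E
python3 -c "from h import *;st()"
```

```text
t 14.25 x -3.0 y 67.82 z 50.5 mm F x -0.83 y 4.72 z -2.58 T [ 1.151 -0.256 -0.052]
```

jog_arm:
  moves:
    - [[0,0,0],[-0.0106,-0.0454,0],1]
    - [[0,0,0],[-0.0106,-0.0454,0],1]
    - [[0,0,0],[-0.0106,-0.0454,0],1]
    - [[0,0,0],[-0.0106,-0.0454,0],1]
    - [[0,0,0],[-0.0106,-0.0454,0],1]
    - [[0,0,0],[-0.0106,-0.0454,0],1]
    - [[0,0,0],[-0.0106,-0.0454,0],1]
    - [[0,0,0],[-0.0106,-0.0454,0],1]
    - [[0,0,0],[-0.0106,-0.0454,0],1]
    - [[0,0,0],[-0.0106,-0.0454,0],1]
    - [[0,0,0],[-0.0106,-0.0454,0],1]
    - [[0,0,0],[0,0,0],1]

```text
time_s: 15.75
eef_pos: [0.5237, 0.0489, 0.0504]
ee_rot: [-1.955, 2.458, 0.0]
contact_force: [1.4, 3.8, -2.5]
gripper_width: 0.0007
```

```bash
python3 -c "
from h import *
st(); snap('wrist','w5.png'); st()"
```

```text
t 15.75 x -3.0 y 28.97 z 50.4 mm F x 0.46 y 3.97 z -2.51 T [ 0.952 -0.295  0.037]
t 15.8 x -2.9 y 28.94 z 50.5 mm F x 0.10 y 5.00 z -1.23 T [ 0.988 -0.292 -0.013]
```

View pics/w5.png

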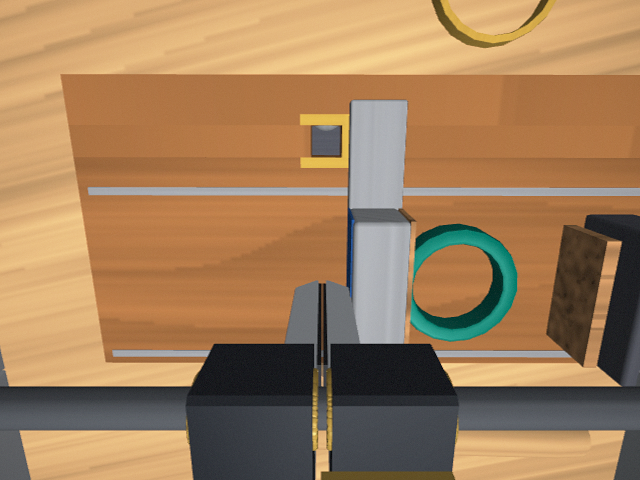

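Run:
```python
from h import *
o=bot.get_obs(); c=bot.camera('wrist')
def V(n,u,v,z):
    q=onz(c,u,v,z,o)-O; print(n,z,'x %.1f y %.1f'%(q@xv*1e3,q@yv*1e3))
im=c['pixels']; hsv=cv2.cvtColor(im,cv2.COLOR_BGR2HSV)
g=((hsv[...,0]>70)&(hsv[...,0]<100)&(hsv[...,1]>120)).astype(np.uint8); x,y,w,h=cv2.boundingRect(g); print('wax px',x,y,w,h)
V('wax right',x+w,283,.03);V('wax right',x+w,283,.044);V('wax top',463,y,.03);V('wax bottom',463,y+h,.044)
V('socket',326,141,.03); V('tongue front',407,150,.044)
V('jawtop cork edge +x',412,222,.075); V('jaw top back +x',357,222,.075)
for z in (.03,.035,.04,.045): V('pad bottom +x',565,226,z)
V('pad top +x front',598,236,.065);V('pad top +x front',598,236,.07)
for i in range(6): st(); bot.camera('wrist')
```

```text
wax px 240 224 277 155
wax right 0.03 x -3.2 y -73.0
wax right 0.044 x 2.1 y -65.8
wax top 0.03 x 28.7 y -41.4
wax bottom 0.044 x -51.9 y -44.3
socket 0.03 x 69.6 y 28.5
tongue front 0.044 x 65.9 y -7.9
jawtop cork edge +x 0.075 x 39.4 y -5.1
jaw top back +x 0.075 x 39.4 y 16.6
pad bottom +x 0.03 x 27.8 y -93.5
pad bottom +x 0.035 x 28.9 y -90.4
pad bottom +x 0.04 x 30.0 y -87.3
pad bottom +x 0.045 x 31.2 y -84.2
pad top +x front 0.065 x 31.4 y -86.5
pad top +x front 0.07 x 32.6 y -83.0
t 15.85 x -3.0 y 28.95 z 50.4 mm F x 0.70 y 4.65 z -3.15 T [ 1.087 -0.284 -0.01 ]
t 15.9 x -2.9 y 28.95 z 50.5 mm F x 0.27 y 5.24 z -1.74 T [ 1.118 -0.238 -0.04 ]
t 15.95 x -3.0 y 28.96 z 50.5 mm F x -0.18 y 4.85 z -2.17 T [ 1.236 -0.354 -0.02 ]
t 16.0 x -3.0 y 28.91 z 50.5 mm F x -0.58 y 6.04 z -1.56 T [ 1.212e+00 -3.090e-01 -1.000e-03]
t 16.05 x -3.0 y 28.93 z 50.5 mm F x -0.17 y 5.64 z -2.54 T [ 1.3   -0.301 -0.048]
t 16.1 x -3.0 y 28.89 z 50.4 mm F x -0.21 y 5.58 z -2.21 T [ 1.283 -0.338  0.011]
```

jog_arm:
  moves:
    - [[0,0,0],[-0.009,-0.039,0],1]
    - [[0,0,0],[-0.009,-0.039,0],1]
    - [[0,0,0],[-0.009,-0.039,0],1]
    - [[0,0,0],[-0.009,-0.039,0],1]
    - [[0,0,0],[-0.003,-0.013,0],1]
    - [[0,0,0],[-0.003,-0.013,0],1]

```text
time_s: 16.9
eef_pos: [0.5205, 0.0353, 0.0505]
ee_rot: [-1.955, 2.458, 0.0]
contact_force: [1.5, 6.4, -2.4]
gripper_width: 0.0005
```

```bash
cat >> h.py <<'E'
def avg(n=6):
    F=[];Y=[];T=[]
    for i in range(n):
        bot.camera('top'); o=bot.get_obs(); F.append(o['contact_force']@yv); Y.append((o['eef_pos']-O)@yv*1e3); T.append(-o['wrist_torque']@xv)
    print('t %.2f'%o['time_s'],'y %.2f'%np.mean(Y),'Fy %.2f'%np.mean(F),'sd %.2f'%np.std(F),'Tx %.3f'%np.mean(T), 'last-half Fy %.2f'%np.mean(F[n//2:]))
E
python3 -c "
from h import *
st(); avg(6)"
```

```text
t 16.9 x -3.0 y 15.04 z 50.5 mm F x 0.02 y 6.58 z -2.38 T [ 1.408 -0.295 -0.021]
t 17.20 y 14.88 Fy 5.61 sd 0.52 Tx -1.293 last-half Fy 5.26
```

jog_arm:
  moves:
    - [[0,0,0],[-0.003,-0.013,0],1]
    - [[0,0,0],[-0.003,-0.013,0],1]

```text
time_s: 17.45
eef_pos: [0.5201, 0.0334, 0.0505]
ee_rot: [-1.955, 2.458, 0.0]
contact_force: [2.0, 6.1, -1.9]
gripper_width: 0.0005
```

```bash
python3 -c "
from h import *
st(); avg(8)"
```

```text
t 17.45 x -3.0 y 13.03 z 50.5 mm F x 0.60 y 6.45 z -1.87 T [ 1.475 -0.295 -0.023]
t 17.85 y 12.90 Fy 5.50 sd 0.50 Tx -1.319 last-half Fy 5.54
```

jog_arm:
  moves:
    - [[0,0,0],[-0.003,-0.013,0],1]
    - [[0,0,0],[-0.003,-0.013,0],1]

```text
time_s: 18.1
eef_pos: [0.5196, 0.0315, 0.0504]
ee_rot: [-1.955, 2.458, 0.0]
contact_force: [0.7, 5.9, -2.6]
gripper_width: 0.0003
```

```bash
python3 -c "
from h import *
st(); avg(8)"
```

```text
t 18.1 x -3.0 y 11.06 z 50.4 mm F x -0.66 y 5.91 z -2.59 T [ 1.442 -0.312 -0.009]
t 18.50 y 10.90 Fy 5.33 sd 0.37 Tx -1.317 last-half Fy 5.29
```

jog_arm:
  moves:
    - [[0,0,0],[-0.003,-0.013,0],1]
    - [[0,0,0],[0,0,0],1]

```text
time_s: 18.75
eef_pos: [0.5194, 0.0303, 0.0505]
ee_rot: [-1.955, 2.459, 0.0]
contact_force: [2.3, 5.6, -2.1]
gripper_width: 0.0009
```

```bash
python3 -c "
from h import *
avg(7)"
```

```text
t 19.10 y 9.93 Fy 5.79 sd 0.61 Tx -1.331 last-half Fy 5.65
```

jog_arm:
  moves:
    - [[0,0,0],[-0.003,-0.013,0],1]
    - [[0,0,0],[0,0,0],1]

```text
time_s: 19.35
eef_pos: [0.5191, 0.0294, 0.0505]
ee_rot: [-1.955, 2.459, 0.0]
contact_force: [0.5, 5.0, -2.7]
gripper_width: 0.0004
```

```bash
python3 -c "
from h import *
avg(7)"
```

```text
t 19.70 y 8.92 Fy 5.56 sd 0.37 Tx -1.337 last-half Fy 5.69
```

jog_arm:
  moves:
    - [[0,0,0],[-0.003,-0.013,0],1]
    - [[0,0,0],[0,0,0],1]

```text
time_s: 19.95
eef_pos: [0.5189, 0.0284, 0.0504]
ee_rot: [-1.955, 2.459, 0.0]
contact_force: [2.3, 5.8, -2.7]
gripper_width: 0.0002
```

```bash
python3 -c "
from h import *
avg(7)"
```

```text
t 20.30 y 7.91 Fy 5.33 sd 0.34 Tx -1.316 last-half Fy 5.31
```

jog_arm:
  moves:
    - [[0,0,0],[-0.003,-0.013,0],1]
    - [[0,0,0],[0,0,0],1]

```text
time_s: 20.55
eef_pos: [0.5187, 0.0274, 0.0504]
ee_rot: [-1.955, 2.459, 0.0]
contact_force: [1.8, 5.3, -2.5]
gripper_width: 0.0007
```

```bash
python3 -c "
from h import *
avg(6)"
```

```text
t 20.85 y 6.92 Fy 5.48 sd 0.25 Tx -1.309 last-half Fy 5.38
```

jog_arm:
  moves:
    - [[0,0,0],[-0.003,-0.013,0],1]
    - [[0,0,0],[0,0,0],1]

```text
time_s: 21.1
eef_pos: [0.5185, 0.0265, 0.0505]
ee_rot: [-1.955, 2.459, 0.0]
contact_force: [-0.0, 5.8, -2.3]
gripper_width: 0.0002
```

```bash
python3 -c "
from h import *
avg(6)"
```

```text
t 21.40 y 5.93 Fy 5.36 sd 0.23 Tx -1.326 last-half Fy 5.25
```

jog_arm:
  moves:
    - [[0,0,0],[-0.003,-0.013,0],1]
    - [[0,0,0],[0,0,0],1]

```text
time_s: 21.65
eef_pos: [0.5182, 0.0254, 0.0504]
ee_rot: [-1.955, 2.459, 0.0]
contact_force: [1.5, 5.7, -2.4]
gripper_width: 0.0009
```

```bash
python3 -c "
from h import *
avg(6); c=bot.camera('wrist'); cv2.imwrite('pics/w6.png',c['pixels'])"
```

```text
t 21.95 y 4.92 Fy 5.12 sd 0.45 Tx -1.333 last-half Fy 5.32
```

View pics/w6.png

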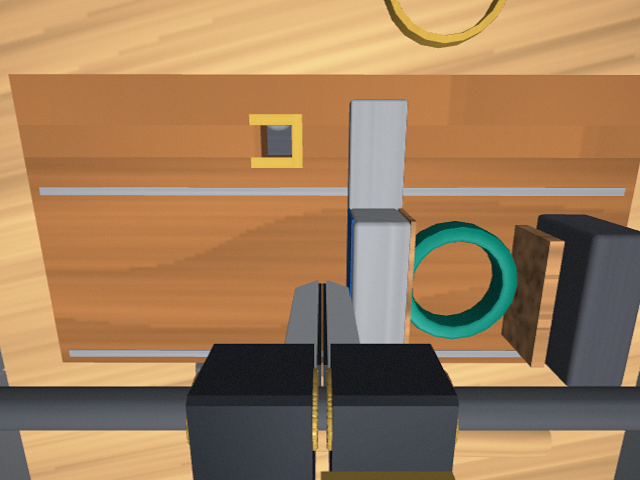

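jog_arm:
  moves:
    - [[0,0,0],[-0.003,-0.013,0],1]
    - [[0,0,0],[0,0,0],1]

```text
time_s: 22.25
eef_pos: [0.518, 0.0246, 0.0505]
ee_rot: [-1.955, 2.458, 0.0]
contact_force: [1.6, 6.6, -2.8]
gripper_width: 0.0005
```

```bash
python3 -c "
from h import *
avg(7)"
```

```text
t 22.60 y 4.05 Fy 6.34 sd 0.29 Tx -1.486 last-half Fy 6.37
```

jog_arm:
  moves:
    - [[0,0,0],[-0.003,-0.013,0],1]
    - [[0,0,0],[0,0,0],1]

```text
time_s: 22.85
eef_pos: [0.5179, 0.0238, 0.0505]
ee_rot: [-1.955, 2.458, 0.001]
contact_force: [1.4, 6.8, -3.1]
gripper_width: 0.0004
```

```bash
python3 -c "
from h import *
avg(7)"
```

```text
t 23.20 y 3.22 Fy 7.04 sd 0.47 Tx -1.668 last-half Fy 7.12
```

jog_arm:
  moves:
    - [[0,0,0],[-0.003,-0.013,0],1]
    - [[0,0,0],[0,0,0],1]

```text
time_s: 23.45
eef_pos: [0.5177, 0.023, 0.0505]
ee_rot: [-1.955, 2.458, 0.001]
contact_force: [1.5, 8.6, -2.9]
gripper_width: 0.0004
```

```bash
python3 -c "
from h import *
avg(7)"
```

```text
t 23.80 y 2.36 Fy 7.83 sd 0.29 Tx -1.844 last-half Fy 7.80
```

jog_arm:
  moves:
    - [[0,0,0],[-0.002,-0.008,0],1]
    - [[0,0,0],[0,0,0],1]

```text
time_s: 24.05
eef_pos: [0.5176, 0.0225, 0.0505]
ee_rot: [-1.955, 2.458, 0.001]
contact_force: [2.2, 8.3, -3.1]
gripper_width: 0.0005
```

```bash
python3 -c "
from h import *
avg(8)"
```

```text
t 24.45 y 1.89 Fy 8.44 sd 0.25 Tx -2.022 last-half Fy 8.40
```

Squeeze is about 3.0 N by force and 3.1 N by pad travel. I'll back off along +y and then up.

jog_arm:
  moves:
    - [[0,0,0],[0.003,0.013,0],1]
    - [[0,0,0],[0.006,0.026,0],1]
    - [[0,0,0],[0.015,0.065,0],1]
    - [[0,0,0],[0.03,0.13,0],1]
    - [[0,0,0],[0.06,0.26,0],1]
    - [[0,0,0],[0,0,0.4],1]
    - [[0,0,0],[0,0,0.7],1]
    - [[0,0,0],[0,0,0.7],1]
    - [[0,0,0],[0,0,0.4],1]
    - [[0,0,0],[0,0,0],1]
    - [[0,0,0],[0,0,0],1]

```text
time_s: 25.82
eef_pos: [0.5256, 0.0588, 0.2148]
ee_rot: [1.955, -2.459, -0.0]
contact_force: [-0.5, 0.3, -1.1]
gripper_width: 0.0006
```

Run:
```python
from h import *
st(); o,c=snap('wrist','w7.png')
t=bot.camera('top')['pixels']; cv2.imwrite('pics/t7.png',t)
a=cv2.resize(c['pixels'],(400,300)); b=cv2.resize(t[150:300,200:460],None,fx=3,fy=3,interpolation=2)
m=np.zeros((600,800,3),np.uint8); b=cv2.resize(t[140:330,200:453],(400,300),interpolation=2)
s=bot.camera('scene')['pixels'][150:330,150:420]; s=cv2.resize(s,(450,300),interpolation=2)
m[:300,:400]=a; m[:300,400:]=b; m[300:,:450]=s; cv2.imwrite('pics/fin.png',m)
```

```text
t 25.82 x -3.4 y 39.02 z 214.8 mm F x -0.58 y 0.18 z -1.08 T [ 0.05   0.012 -0.015]
```

View pics/fin.png

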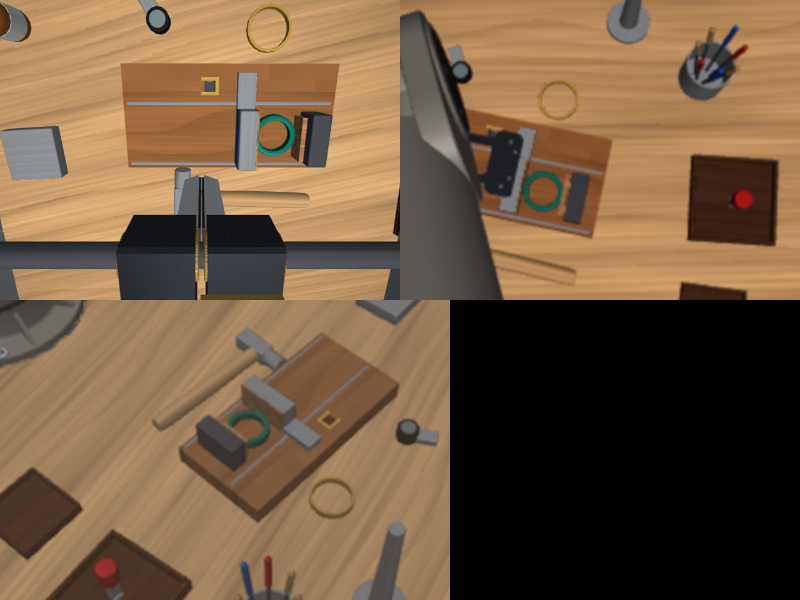

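The views show the wax intact between jaw and pad, the plug standing in the large tray, the bystanders in place and the robot clear.

```bash
python3 -c "
from h import *
print(bot.hand_in())"
```

```text
the job is handed in; nothing more can be done
None
```

I pulled the red plug and left it standing near the middle of the 130 mm tray. I then slid the jaw up with shut fingers on its back until the wax was held against the pad, backed off, and handed in at about 26 s of the 72 s.

**Squeeze:** the push force rose from about 5.4 N of drag to 8.4 N, so about 3.0 N on the wax. Pad travel of about 2.6 mm past first touch gives 3.1 N. I didn't measure the squeeze again after letting go of the jaw; it relies on the jaw's drag (about 6 N) holding it.

**Final pictures:** the wax is whole and touching jaw and pad, the plug is in the tray, and the hand is clear with contact force near zero. The bystanders in view are where they were; the bottle was not in the last pictures.

**What disagreed:**
- The camera put first contact about 5 mm earlier than touch found it; I went by touch.
- An early camera reading of the pad fell outside its possible range because I took a lower edge of the head for its top edge. Correcting the height resolved it.

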